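Load a coupon carrier under the sample stage's spring clip

ROBOT

A 6-joint arm with a two-finger parallel gripper is mounted at the origin on the work surface. World frame = base frame: x ahead of the robot, y to its left, z up, the work surface at z = 0. Lengths are in m, angles in degrees, forces in N, time in s.
With the tool pointing down it reaches from about 0.35 to 0.725 m from the base axis. Payload 4.3 kg.
Tool frame: the origin (TCP) lies midway between the tips of the shut fingers; the grasp point (between the pads) lies 19 mm behind it (bot.grip_point_offset is the distance from the TCP to the grasp point, in m); z points along the fingers, y is the direction in which the jaws open and shut (so a half turn about z gives the same grasp; the last joint's range is limited). The gripper opens to 85 mm and grips with 20 to 120 N. Pads are 22 mm wide; open, the fingers measure 114 mm over their backs; the gripper's body (76 mm by 85 mm) begins 54 mm behind the grasp point. The pads swing forward as they close: fully open they stand 13 mm farther back than shut.
Start: joints at [-78.169, 21.618, 4.641, 73.018, 0, 83.68], TCP at [0.179, -0.546, 0.231] pointing down, gripper open.
Joint ranges: [-156.06, 156.06], [-48.1, 94.91], [-58.44, 69.94], [-101.28, 121.22], [-78.64, 73.56], [-180, 180]. Speed limits (degrees/s): [147.25, 147.25, 180, 180, 180, 180].

INTERFACE

Orientations are given as a 3x3 rotation matrix whose columns are the frame's x, y, z axes.
In Python, from rig import bot, vision, order gives the robot as it stands. The module is installed in compiled form; this text tells all that it offers.
- The arm moves only by the tool arm_command, never from a script. Its argument "rows" is one flat list of numbers, 7 for each row, row after row: the turn, a rotation vector about the tool's x, y, z in units of 6 degrees (1.0 is 6 degrees), then the shift along the tool's x, y, z in units of 25 mm (1.0 is 25 mm), then the opening in per cent of the stroke, from 0 (shut) to 100 (fully open). A call has 1 to 12 rows; each row shifts and turns the commanded pose from where the row before left it, along the tool's axes as they then stand; what a row does not reach is not made up. A row lasts 1/10 s, in which the tool goes at most 50 mm and 8.59 degrees, less where a joint would pass 70% of its speed; a pose out of reach is approached as far as the arm can. A call is refused whole if a number of a shift passes 1 or a number of a turn 1, either way. A call with a gripper value outside its range is refused whole. The fingers move at their own pace and stop on an object; "newtons" is the grip in N (left out, the last holds). Time passes only in rows, so rows that do not move let the fingers close. It gives the time, the measured TCP pose, the force and the opening at its end, in the units of the state.
- bot.get_obs(): the state, without advancing time (a new reading comes with each control period).
- vision.get_image(name): name is "side" or "top"; returns the picture (400x640x3 uint8, red, green, blue); there is no depth.
- vision.camera_params(name): a dict with "fx", "fy", "cx", "cy" (pixels), "dist" ([k1, k2, p1, p2, k3] as OpenCV has them; the pictures are not rectified), "rvec" (rotation vector, rad) and "tvec" (3), from world to camera coordinates, as OpenCV has them. Camera axes: x right, y down, z forward; pixel columns grow to the right and rows downward; lengths in m; the calibration is good to about 2 mm. A picture is of the moment at which its call begins. camera_params takes no time and is no camera call.
- order.hand_in(): hands the job in, once; it reports no verdict.
Trained networks look in the newest picture that a camera, given by its name, has taken for a name from the list of things; names that differ only in an ending like _2 or _b are one class to them, and where a whole thing is asked for, a point or a joint stands for the part that bears it (a point fixed in the world has none). Each returns a list of dicts, best first, with "p" (0 to 1); they miss things now and then, are a little off and sometimes report something else, mostly with a low value. They report only what shows in the picture. A call takes as long as a camera call. They do not tell look-alikes from the thing itself.
- vision.silhouettes(query, camera): "pixels" (400x640 bool, what is visible of it) and "extent" ([left, top, right, bottom] in pixels, round what is visible of it).
The state is a dict: "time": time; "joints": joint angles; "qvel": joint speeds; "tau": joint torques, N m; "tcp_pos": TCP position; "orientation": TCP orientation; "force": force on the tool from outside, world axes, zero at the start; "wrist_torque": the same for the moment, N m; "opening": finger opening in m.
Only numpy, scipy, OpenCV 4.12 (cv2) and the standard library are available. Lean on these libraries where they do the work, as an engineer would, in place of code of your own. Each camera call takes 0.05 s, during which the arm holds its last target.

TASK

On the navy-blue sample stage, press the long red tab of the spring clip down with one fingertip and keep it down while your other fingertip pushes the white coupon carrier along its lane, beneath the raised jaw, until it is fully home against the steel end stop. Then let go of the tab so that the clip closes onto the carrier, and move clear. Only push the carrier, never lift it, and leave the other things on the bench where they are.

Things in the scene. Friction and masses are not known exactly. Their poses are not given: they have to be found in the camera images.
- stage: Fixed navy-blue sample stage. Origin on the bench, z up; its x is the push direction, its y points from the clip's tab to the lane. Base from x -110 to +85 mm, y -57 to +65 mm; its top (the deck) is 20 mm above the bench. Clip hinge: along x at y -6 mm, 12 mm above the deck. Tab at y -32, lane at y +32: 64 mm apart, for two fingertips at once. Nothing fixed on it tops 20 mm above the deck.
- stop (a point): Foot of the steel end stop's face, on the deck on the lane's centre line (stage x +40, y +32 mm, 20 mm above the bench); the carrier's front touches this face when fully home. Stop 10 mm high. The lane runs from here towards -x for 148 mm, 40 mm wide between aluminium rails 3 mm wide and 4 mm high.
- clip (a joint): Angle of the spring clip (rad): 0 shut and empty; grows as the tab is pressed down and the jaw rises; about 0.1 when the jaw rests on the carrier; 0.30 with the tab level; stops at 0.36. Springs back when let go. The tab needs about 4 N to start moving, about 9 N at 0.30. The jaw clears the carrier from 0.11; have 0.2 or more before pushing.
- tab (a point): Red press tab, a flat plate 100 mm long (stage x -105 to -5 mm) and 24 mm wide. Origin at the centre of its upper face: stage x -55, y about -32 mm, about 14 mm above the deck while shut. Shut, it slopes 0.30 rad, outer edge higher; pressed to 0.30 rad it is level, its face 6 mm above the deck. A fingertip may slide along it while pressing.
- jaw (a point): Steel jaw, 22 mm along x (stage x +4 to +26 mm), reaching from the hinge over the lane to a down-turned lip 8 mm wide at y +32. Origin at the middle of the lip's lower edge, 2 mm above the deck when shut (too low for the carrier), about 13 mm above it with the tab level. Pushing the carrier against the shut jaw does not open it.
- carrier: Loose white carrier with a copper coupon inlaid, about 60 g: plate 50 mm long (its x, along the lane), 37 wide, 6 thick; across its rear (-x) end an upright rib 8 mm thick, 37 wide, 16 high over the underside. Origin at the underside's centre; rear face of the rib 25 mm behind it. Starts in the lane before the jaw; home at stage x +15. A tip 6 to 9 mm above the deck pushes the rib.
- vial: Bystander: amber glass vial, 18 mm across, 42 mm high, standing on the stage's far corner behind the clip. Origin under its centre.
- spare: Bystander: grey spare carrier of the same shape, lying on the bench beside the stage on its tab side. Leave it.
- beaker: Bystander: glass beaker, 68 mm across, 85 mm high.
- amber_bottle: Bystander: amber bottle, 68 mm across, 140 mm high.
- jar: Bystander: white jar with blue cap, 56 mm across, 60 mm high.
- stopper: Bystander: blue plastic stopper, 42 mm across, 45 mm high.
- driver: Bystander: screwdriver with green handle lying on the bench.
Things that resemble listed ones, but are neither listed nor needed, are in the scene too. What is shaped like the carrier but yellow is not meant.

How it is judged (in metres and radians):
On the way, in this order (a step that is already met when the one before it is completed fails the run):
1. a fingertip holds the clip open by its tab while the carrier is still before the jaw (value of joint clip above 0.15 rad and contact force between the fingers and clip above 0.5 N and x of carrier in the frame of stage below -0.018 m), for 0.2 s.
2. the carrier has been pushed fully home with the tab still held down by a fingertip (value of joint clip above 0.15 rad and contact force between the fingers and clip above 0.5 N and x of carrier in the frame of stage between 0.011 and 0.02 m and y of carrier in the frame of stage between 0.026 and 0.038 m), for 0.1 s.
At the end, for the whole second after the job is handed in: The carrier lies flat in the lane within 4 mm of fully home (origin at stage x 11 mm or more), at rest, with the clip let go and its jaw pressing on it with more than 1 N (clip angle 0.05 to 0.16 rad) (x of carrier in the frame of stage between 0.011 and 0.02 m and y of carrier in the frame of stage between 0.026 and 0.038 m and value of joint clip between 0.05 and 0.16 rad and contact force between clip and carrier above 1 N and angle between carrier's own z axis and vertical below 0.08 rad and z of carrier in the frame of stage below 0.024 m and linear speed of carrier below 0.01 m/s); the robot touches nothing.
It fails at once if the carrier is lifted more than 10 mm off the deck (z of carrier in the frame of stage above 0.03 m).
It fails at once if the carrier is tipped (angle between carrier's own z axis and vertical above 0.45 rad).
It fails at once if a bystander (vial, spare carrier, beaker, bottle, jar, stopper, screwdriver) is moved more than 20 mm (distance of any of vial, spare, beaker, amber_bottle, jar, stopper, driver from where it was at the start of the episode above 0.02 m).
It also fails if it takes over 38 s, if anything falls off the work surface, if the arm or the gripper's body presses on something with over 40 N, if the wrist force passes 120 N, or if a joint passes its speed limit or range.

## Working session

There is one attempt and no reset: what is moved stays moved. The work goes in short steps, Python scripts to look and compute and a tool call to move; the robot and the scene stay as the last step left them, time stands still between calls to the robot, and variables do not carry over. Pictures are saved under pics/ and viewed, and the job is handed in when it is done.

Besides the shell and the picture viewer there is one more tool, called after "Emit:" as a command line: name --argument value ..., lists and objects as JSON in quotes. arm_command: Moves the arm, as the interface text tells. Its arguments: {"type":"object","properties":{"rows":{"type":"array"},"newtons":{"type":"number"}},"required":["rows"]}

```bash
mkdir -p pics
python3 - <<'E'
from rig import bot, vision
import cv2
for n in ("side","top"):
    im=vision.get_image(n); cv2.imwrite(f"pics/{n}0.png",im[:,:,::-1])
    print(n,vision.camera_params(n))
print(bot.get_obs())
E
```

```text
side {'fx': 495.1904869531395, 'fy': 495.1904869531395, 'cx': 314.8367973247817, 'cy': 200.75056699304938, 'dist': array([-0.15519768,  0.        ,  0.        ,  0.        ,  0.        ]), 'rvec': array([ 2.33972055, -0.07111662,  0.0342128 ]), 'tvec': array([-0.56045084,  0.06490652,  1.29611069])}
top {'fx': 377.988237235958, 'fy': 377.988237235958, 'cx': 320.6206409714756, 'cy': 200.36114507120934, 'dist': array([-0.00904029,  0.        ,  0.        ,  0.        ,  0.        ]), 'rvec': array([ 2.14639189, -2.17193712,  0.19676353]), 'tvec': array([-0.01294868,  0.54673142,  0.9025164 ])}
{'time': 0.1, 'joints': array([-7.81673048e+01,  2.16573738e+01,  4.57089478e+00,  7.30173045e+01,
       -2.09375635e-03,  8.36795320e+01]), 'qvel': array([ 0.00197367, -0.04194551,  0.05835405,  0.01365548,  0.01039478,
        0.07568436]), 'tau': array([ 4.97302353e-04, -4.64693749e+01,  2.70582712e+01,  1.20109032e-02,
       -7.28553073e-05,  8.30829165e-07]), 'tcp_pos': array([ 0.17901446, -0.5458149 ,  0.23045973]), 'orientation': array([[ 9.50227077e-01,  3.11557918e-01, -4.07194998e-04],
       [ 3.11558141e-01, -9.50225451e-01,  1.76538046e-03],
       [ 1.63091210e-04, -1.80437723e-03, -9.99998359e-01]]), 'force': array([ 0.3574688 , -0.41366983,  0.5882898 ]), 'wrist_torque': array([ 0.00814758,  0.01763138, -0.02891243]), 'opening': 0.08533306546885489}
```

View pics/side0.png

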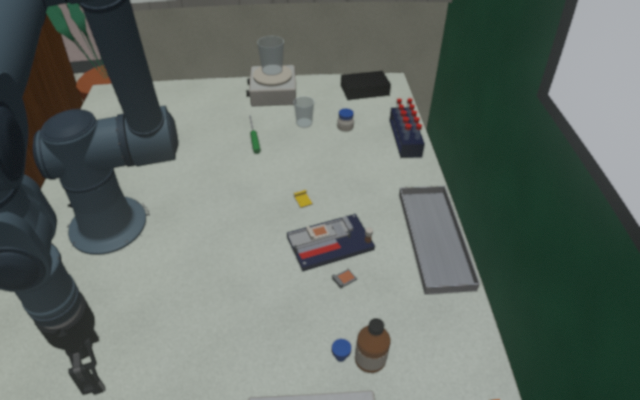

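View pics/top0.png

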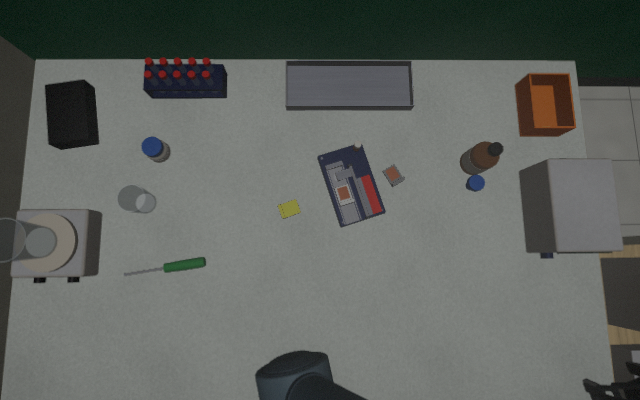

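Run:
```python
from rig import bot, vision
import cv2,numpy as np
T=cv2.imread("pics/top0.png");S=cv2.imread("pics/side0.png")
for cam,q in (("top",["stage","carrier","clip","vial","spare"]),("side",["stage","carrier","clip"])):
    vision.get_image(cam)
    for n in q:
        for d in vision.silhouettes(n,cam)[:4]:
            m=d["pixels"]; ys,xs=np.nonzero(m)
            r=cv2.minAreaRect(np.c_[xs,ys].astype(np.float32))
            print(cam,n,round(d["p"],2),d["extent"],m.sum(),np.round(cv2.boxPoints(r),1).tolist())
            np.save(f"m_{cam}_{n}.npy",m) if d["p"]>.5 else 0
cv2.imwrite("pics/tc.png",cv2.resize(T[135:240,270:410],None,fx=5.5,fy=5.5,interpolation=cv2.INTER_CUBIC))
cv2.imwrite("pics/sc.png",cv2.resize(S[180:295,275:415],None,fx=5,fy=5,interpolation=cv2.INTER_CUBIC))
```

```text
top stage 0.7 [352.8, 143.9, 361.7, 152.2] 67 [[353.0, 141.0], [360.0, 141.0], [360.0, 151.0], [353.0, 151.0]]
top carrier 0.79 [277.1, 198.7, 298.3, 219.0] 279 [[276.29998779296875, 204.6999969482422], [294.3999938964844, 197.39999389648438], [300.0, 211.60000610351562], [281.8999938964844, 218.8000030517578]]
top carrier 0.73 [332.9, 184.6, 353.2, 206.3] 288 [[333.29998779296875, 187.89999389648438], [347.70001220703125, 183.10000610351562], [353.8999938964844, 201.6999969482422], [339.5, 206.5]]
top clip 0.71 [334.9, 186.2, 354.0, 205.9] 260 [[333.70001220703125, 188.10000610351562], [347.20001220703125, 183.60000610351562], [353.1000061035156, 201.3000030517578], [339.6000061035156, 205.8000030517578]]
top vial 0.62 [350.9, 142.0, 362.3, 151.5] 59 [[353.0, 141.0], [360.0, 141.0], [360.0, 150.0], [353.0, 150.0]]
top spare 0.78 [382.3, 162.3, 406.9, 185.6] 278 [[381.6000061035156, 170.6999969482422], [394.20001220703125, 162.6999969482422], [404.6000061035156, 179.0], [391.8999938964844, 187.0]]
side stage 0.27 [305.1, 225.9, 326.6, 240.3] 204 [[305.79998779296875, 227.0], [325.70001220703125, 225.5], [326.5, 237.0], [306.70001220703125, 238.60000610351562]]
side carrier 0.82 [302.3, 225.3, 329.3, 240.0] 262 [[305.3999938964844, 226.10000610351562], [326.8999938964844, 223.39999389648438], [328.6000061035156, 237.1999969482422], [307.1000061035156, 239.89999389648438]]
side carrier 0.56 [293.7, 186.9, 310.7, 211.5] 193 [[292.70001220703125, 193.6999969482422], [303.29998779296875, 187.89999389648438], [311.70001220703125, 203.10000610351562], [301.20001220703125, 208.89999389648438]]
side clip 0.76 [297.2, 224.3, 347.7, 258.9] 642 [[295.1000061035156, 247.8000030517578], [338.29998779296875, 220.6999969482422], [349.8999938964844, 239.1999969482422], [306.79998779296875, 266.3999938964844]]
```

View pics/tc.png

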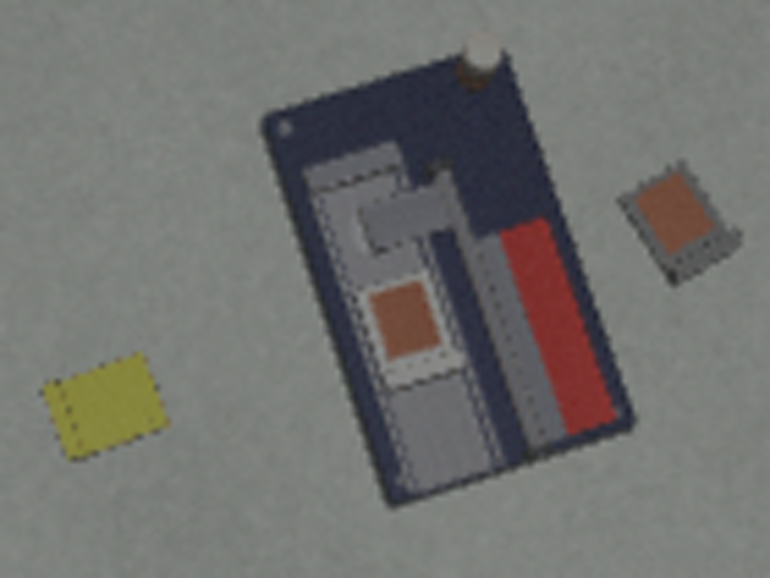

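View pics/sc.png

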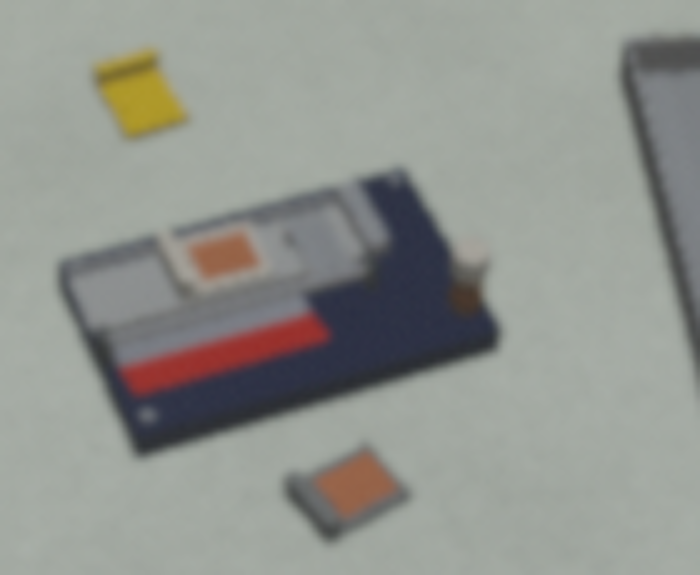

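```bash
cat > h.py <<'E'
import numpy as np,cv2
from rig import bot,vision
from scipy.optimize import least_squares
P={n:vision.camera_params(n) for n in("top","side")}
def proj(n,X):
    p=P[n];K=np.array([[p["fx"],0,p["cx"]],[0,p["fy"],p["cy"]],[0,0,1]])
    return cv2.projectPoints(np.asarray(X,float).reshape(-1,1,3),p["rvec"],p["tvec"],K,p["dist"])[0].reshape(-1,2)
def st2w(s,X):
    X=np.asarray(X,float).reshape(-1,3);c,sn=np.cos(s[2]),np.sin(s[2])
    return np.c_[s[0]+c*X[:,0]-sn*X[:,1],s[1]+sn*X[:,0]+c*X[:,1],X[:,2]]
def w2st(s,X):
    X=np.asarray(X,float).reshape(-1,3);c,sn=np.cos(s[2]),np.sin(s[2]);d=X[:,:2]-s[:2]
    return np.c_[c*d[:,0]+sn*d[:,1],-sn*d[:,0]+c*d[:,1],X[:,2]]
E
cat > fit.py <<'E'
from h import *
t=lambda X:(np.array(X)+.5)/5.5-.5+[270,135]
s=lambda X:(np.array(X)+.5)/5-.5+[275,180]
D=[[.085,.065,.02],[.085,-.057,.02],[-.11,-.057,.02],[-.11,.065,.02]]
top=t([[264,112],[508,52],[634,425],[390,507]]);sid=s([[403,170],[497,335],[140,445],[62,265]])
def r(v,w=(1,1)): 
    X=st2w(v,D); return np.r_[w[0]*(proj("top",X)-top).ravel(),w[1]*(proj("side",X)-sid).ravel()]
for w in((1,1),(1,0),(0,1)):
    o=least_squares(r,[.55,-.05,.3],args=(w,)); print(w,o.x,np.round(o.fun.reshape(-1,2),1).tolist())
    if w==(1,1): v=o.x; np.save("stage.npy",v)
for cam,crop,sc,off in(("top","pics/tc.png",5.5,[270,135]),("side","pics/sc.png",5,[275,180])):
    im=cv2.imread(crop)
    def dr(pts,col,cl=True):
        q=((proj(cam,st2w(v,pts))+.5-off)*sc-.5).astype(int); cv2.polylines(im,[q],cl,col,1)
    dr(D,(0,255,0)); z=.02
    dr([[.04,.052,z],[.04,.012,z],[-.108,.012,z],[-.108,.052,z]],(255,255,0))
    c,sn=np.cos(.3),np.sin(.3)
    dr([[-.105,-.0205,.0305],[-.005,-.0205,.0305],[-.005,-.0435,.0375],[-.105,-.0435,.0375]],(255,0,255))
    for xc in np.load("cx.npy") if len(__import__("sys").argv)>1 else [-.04]:
        dr([[xc-.025,.0505,.036],[xc-.025,.0135,.036],[xc-.017,.0135,.036],[xc-.017,.0505,.036]],(0,255,255))
        dr([[xc+.025,.0505,.026],[xc+.025,.0135,.026],[xc-.017,.0135,.026],[xc-.017,.0505,.026]],(0,255,255))
    cv2.imwrite(f"pics/fit_{cam}.png",im)
E
python3 fit.py
```

```text
(1, 1) [ 0.60592667 -0.10068561  0.2929616 ] [[-0.0, 0.2], [-0.0, -2.2], [1.2, 0.5], [0.3, -0.1], [0.5, -0.4], [1.5, -0.4], [-1.5, -0.8], [-1.8, -0.5]]
(1, 0) [ 0.60499993 -0.09985278  0.28523311] [[-0.1, 0.3], [-0.1, -1.7], [0.6, 1.1], [-0.4, 0.2], [0.0, -0.0], [0.0, -0.0], [-0.0, -0.0], [-0.0, -0.0]]
(0, 1) [ 0.60669715 -0.10198125  0.30307604] [[0.0, 0.0], [0.0, -0.0], [0.0, -0.0], [0.0, -0.0], [0.5, -0.2], [1.9, -0.3], [-0.8, -0.1], [-1.6, 0.3]]
```

```bash
python3 -c "
import cv2,numpy as np
a=cv2.imread('pics/fit_top.png');b=cv2.imread('pics/fit_side.png')
cv2.imwrite('pics/f2.png',a[20:540,230:680]);"
```

```text
(no output)
```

View pics/fit_top.png

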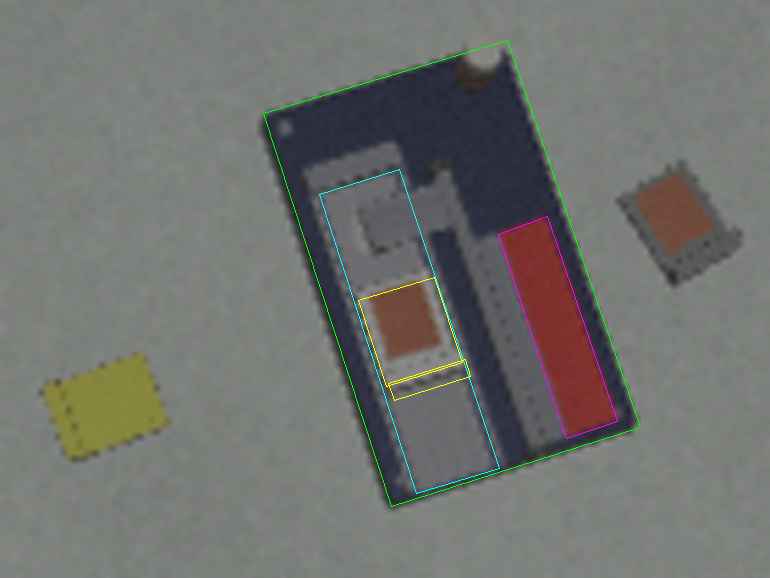

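View pics/fit_side.png

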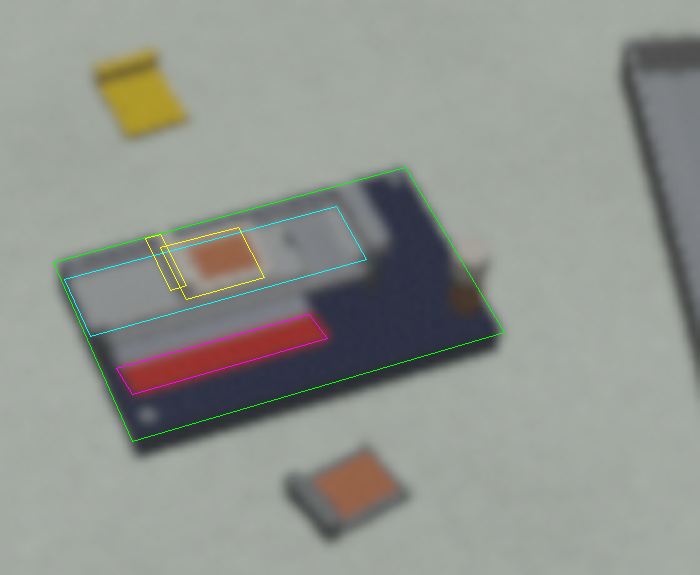

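```bash
cat > go.py <<'E'
from h import *
import sys
s=np.load("stage.npy");o=bot.get_obs();R=o["orientation"]
tx,ty,tz=map(float,sys.argv[1:4])
yaw=np.arctan2(R[1,0],R[0,0])
Rt=np.array([[np.cos(s[2]),np.sin(s[2]),0],[np.sin(s[2]),-np.cos(s[2]),0],[0,0,-1]])
rv=cv2.Rodrigues(R.T@Rt)[0].ravel()*180/np.pi/6
tgt=st2w(s,[[tx,ty,tz]])[0]
print("t",o["time"],"stage pos",np.round(w2st(s,[o["tcp_pos"]])[0]*1000,1),"open",round(o["opening"]*1000,1),"F",np.round(o["force"],1))
print("turn",np.round(rv,3),"shift(after turn)",np.round(Rt.T@(tgt-o["tcp_pos"])/.025,2),"shift(before)",np.round(R.T@(tgt-o["tcp_pos"])/.025,2))
E
python3 go.py -0.085 0 0.14
python3 - <<'E'
import sys; sys.path.insert(0,'.')
from h import *
s=np.load("stage.npy")
t=lambda X:(np.array(X)+.5)/5.5-.5+[270,135]
rib=t([[392,388],[465,362]]); 
f=lambda v:(proj("top",st2w(s,[[v[0],.0505+v[1],.036],[v[0],.0135+v[1],.036]]))-rib).ravel()
o=least_squares(f,[-.06,0]);print(o.x,o.fun)
E
```

```text
t 0.6 stage pos [-537.3 -303.5  231.3] open 85.2 F [ 0.6 -0.1 -0.6]
turn [0.001 0.    0.228] shift(after turn) [ 18.09 -12.14   3.65] shift(before) [ 18.38 -11.71   3.65]
[-0.0586855  -0.00011988] [-0.33615983 -0.19270403  0.33752471  0.19173559]
```

Emit:
arm_command --rows '[0, 0, 0.23, 1, -0.67, 0, 60, 0, 0, 0, 1, -0.67, 0, 60, 0, 0, 0, 1, -0.67, 0, 60, 0, 0, 0, 1, -0.67, 0, 60, 0, 0, 0, 1, -0.67, 0, 60, 0, 0, 0, 1, -0.67, 0, 60, 0, 0, 0, 1, -0.67, 0, 60, 0, 0, 0, 1, -0.67, 0, 60, 0, 0, 0, 1, -0.67, 0, 60, 0, 0, 0, 1, -0.67, 0, 60]'

```text
time: 1.6
tcp_pos: [0.3703, -0.3125, 0.2315]
orientation: [[0.957, 0.288, 0.0], [0.288, -0.957, -0.0], [0.0, 0.001, -1.0]]
force: [1.2, -0.2, 1.2]
opening: 0.0511
```

```bash
python3 go.py -0.085 0 0.14
```

```text
t 1.6 stage pos [-286.8 -134.7  231.5] open 51.1 F [ 1.2 -0.2  1.2]
turn [ 0.005 -0.002 -0.003] shift(after turn) [ 8.07 -5.39  3.66] shift(before) [ 8.07 -5.39  3.66]
```

Emit:
arm_command --rows '[0, 0, 0, 1, -0.67, 0.4, 60, 0, 0, 0, 1, -0.67, 0.4, 60, 0, 0, 0, 1, -0.67, 0.4, 60, 0, 0, 0, 1, -0.67, 0.4, 60, 0, 0, 0, 1, -0.67, 0.4, 60, 0, 0, 0, 1, -0.67, 0.4, 60, 0, 0, 0, 1, -0.67, 0.4, 60, 0, 0, 0, 1, -0.67, 0.4, 60, 0, 0, 0, 0, 0, 0.4, 60, 0, 0, 0, 0, 0, 0, 60, 0, 0, 0, 0, 0, 0, 60]'

```text
time: 2.7
tcp_pos: [0.5217, -0.1279, 0.1413]
orientation: [[0.958, 0.288, -0.001], [0.288, -0.958, -0.0], [-0.001, -0.0, -1.0]]
force: [-0.1, -0.1, 0.1]
opening: 0.051
```

```bash
python3 go.py -0.085 0 0.07
python3 - <<'E'
from h import *
for n,(a,b,c,d) in (("top",(130,240,270,410)),("side",(170,285,265,405))):
    im=vision.get_image(n)[a:b,c:d,::-1]; cv2.imwrite(f"pics/{n}1.png",cv2.resize(im,None,fx=5,fy=5,interpolation=cv2.INTER_CUBIC))
E
```

```text
t 2.7 stage pos [-88.5  -1.8 141.3] open 51.0 F [-0.1 -0.1  0.1]
turn [-0.001  0.009 -0.009] shift(after turn) [ 0.14 -0.07  2.85] shift(before) [ 0.14 -0.07  2.85]
```

View pics/side1.png

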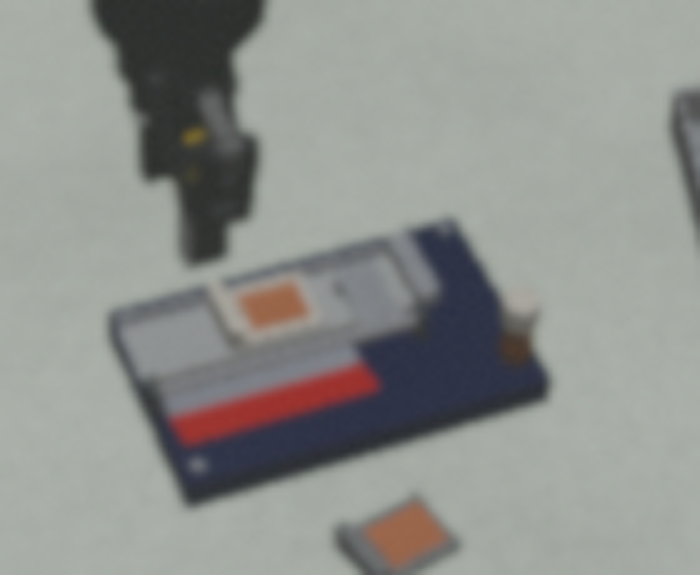

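View pics/top1.png

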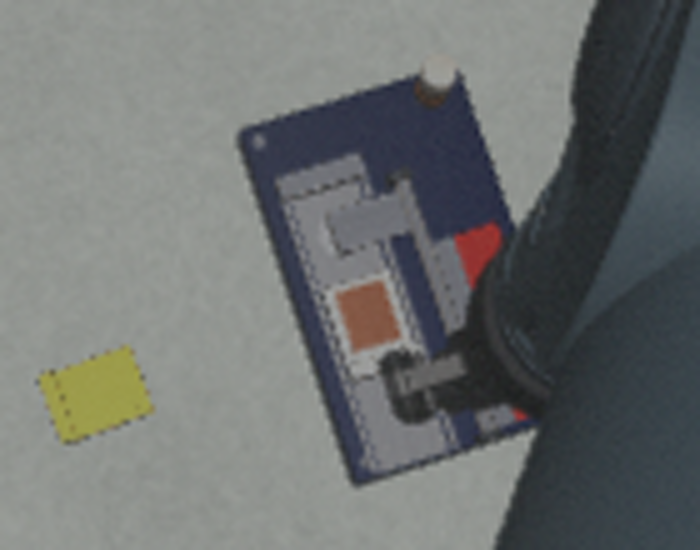

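```bash
python3 - <<'E'
from h import *
s=np.load("stage.npy")
for y in(-.0265,-.034,-.041,.0265,.034,.041):
  for z in(.141,.148,.155):
    print(y,z,np.round((proj("side",st2w(s,[[-.0885-.011,y-.0018,z],[-.0885+.011,y-.0018,z]]))-[265,170])*5).astype(int).tolist())
E
python3 -c "
import cv2;a=cv2.imread('pics/side1.png')[60:320,80:330];cv2.imwrite('pics/side1c.png',cv2.resize(a,None,fx=2.3,fy=2.3))"
```

```text
-0.0265 0.141 [[177, 268], [223, 255]]
-0.0265 0.148 [[176, 257], [223, 245]]
-0.0265 0.155 [[176, 246], [223, 234]]
-0.034 0.141 [[182, 279], [229, 267]]
-0.034 0.148 [[182, 268], [229, 256]]
-0.034 0.155 [[182, 258], [228, 245]]
-0.041 0.141 [[187, 290], [234, 278]]
-0.041 0.148 [[187, 279], [234, 267]]
-0.041 0.155 [[187, 268], [234, 256]]
0.0265 0.141 [[139, 189], [184, 178]]
0.0265 0.148 [[139, 179], [184, 167]]
0.0265 0.155 [[138, 168], [184, 156]]
0.034 0.141 [[134, 179], [179, 167]]
0.034 0.148 [[134, 168], [179, 157]]
0.034 0.155 [[133, 157], [178, 146]]
0.041 0.141 [[129, 169], [174, 157]]
0.041 0.148 [[129, 158], [174, 147]]
0.041 0.155 [[128, 147], [173, 136]]
```

View pics/side1c.png

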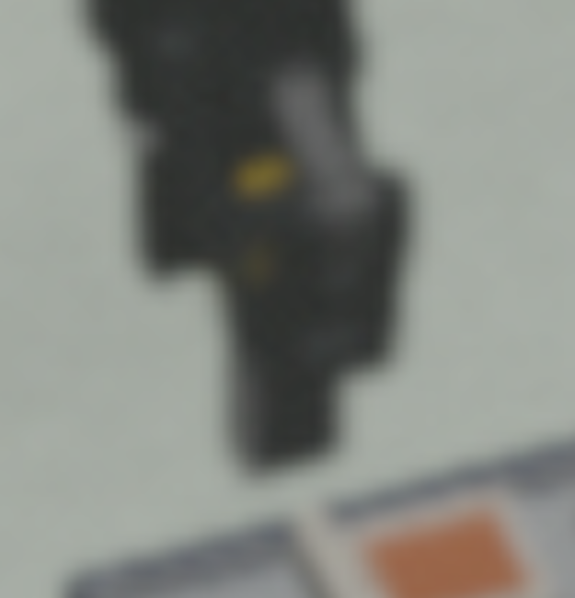

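Emit:
arm_command --rows '[0, 0, 0, 0.14, -0.07, 0.8, 60, 0, 0, 0, 0, 0, 0.8, 60, 0, 0, 0, 0, 0, 0.8, 60, 0, 0, 0, 0, 0, 0.8, 60, 0, 0, 0, 0, 0, 0.5, 60, 0, 0, 0, 0, 0, 0, 60, 0, 0, 0, 0, 0, 0, 60]'

```text
time: 3.5
tcp_pos: [0.5255, -0.1252, 0.0494]
orientation: [[0.958, 0.288, 0.001], [0.288, -0.958, -0.0], [0.0, 0.0, -1.0]]
force: [-0.0, 0.5, -0.5]
opening: 0.051
```

```bash
python3 go.py -0.085 0 0.03
python3 - <<'E'
from h import *
for n,(a,b,c,d) in (("side",(170,285,265,405)),):
    im=vision.get_image(n)[a:b,c:d,::-1]; cv2.imwrite(f"pics/{n}2.png",cv2.resize(im,None,fx=5,fy=5,interpolation=cv2.INTER_CUBIC))
E
```

```text
t 3.5 stage pos [-84.1  -0.3  49.4] open 51.0 F [-0.   0.5 -0.5]
turn [ 0.004 -0.004 -0.008] shift(after turn) [-0.04 -0.01  0.78] shift(before) [-0.04 -0.01  0.78]
```

View pics/side2.png

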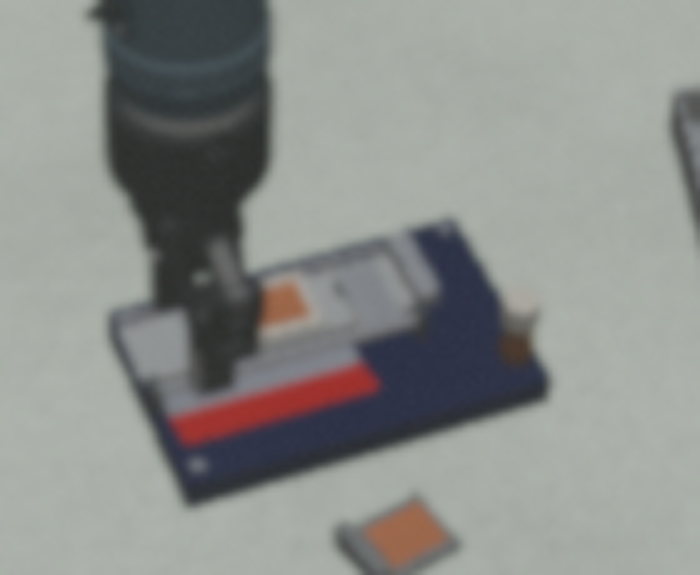

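Emit:
arm_command --rows '[0, 0, 0, 0, 0, 0.3, 60, 0, 0, 0, 0, 0, 0.3, 60, 0, 0, 0, 0, 0, 0, 60, 0, 0, 0, 0, 0, 0, 60]'

```text
time: 3.95
tcp_pos: [0.5249, -0.1246, 0.0335]
orientation: [[0.957, 0.289, -0.001], [0.289, -0.957, 0.0], [-0.001, -0.0, -1.0]]
force: [0.5, 0.3, -0.5]
opening: 0.0513
```

Emit:
arm_command --rows '[0, 0, 0, 0, 0, 0.08, 60, 0, 0, 0, 0, 0, 0.08, 60, 0, 0, 0, 0, 0, 0, 60]'

```text
time: 4.25
tcp_pos: [0.5257, -0.125, 0.0301]
orientation: [[0.957, 0.289, 0.001], [0.289, -0.957, -0.001], [0.001, 0.001, -1.0]]
force: [0.2, 0.9, 2.7]
opening: 0.0513
```

Emit:
arm_command --rows '[0, 0, 0, 0, 0, 0.08, 60, 0, 0, 0, 0, 0, 0.08, 60, 0, 0, 0, 0, 0, 0, 60]'

```text
time: 4.55
tcp_pos: [0.5257, -0.125, 0.0262]
orientation: [[0.957, 0.289, 0.001], [0.289, -0.957, -0.001], [0.001, 0.001, -1.0]]
force: [-1.0, -0.2, 5.8]
opening: 0.0512
```

Emit:
arm_command --rows '[0, 0, 0, 0, 0, 0.08, 60, 0, 0, 0, 0, 0, 0.08, 60, 0, 0, 0, 0, 0, 0, 60]'

```text
time: 4.85
tcp_pos: [0.5256, -0.1246, 0.0226]
orientation: [[0.957, 0.289, 0.001], [0.289, -0.957, 0.0], [0.001, 0.0, -1.0]]
force: [-2.4, 2.7, 10.1]
opening: 0.0515
```

Emit:
arm_command --rows '[0, 0, 0, 0, 0, 0.04, 60, 0, 0, 0, 0, 0, 0.04, 60, 0, 0, 0, 0, 0, 0, 60]'

```text
time: 5.15
tcp_pos: [0.5255, -0.1242, 0.021]
orientation: [[0.957, 0.289, 0.001], [0.289, -0.957, 0.001], [0.001, -0.0, -1.0]]
force: [-3.1, 2.9, 12.0]
opening: 0.0513
```

```bash
python3 go.py -0.085 0 0.02
python3 - <<'E'
from h import *
for n,(a,b,c,d) in (("side",(170,285,265,405)),):
    im=vision.get_image(n)[a:b,c:d,::-1]; cv2.imwrite(f"pics/{n}3.png",cv2.resize(im,None,fx=5,fy=5,interpolation=cv2.INTER_CUBIC))
E
```

```text
t 5.15 stage pos [-83.8   0.7  21. ] open 51.3 F [-3.1  2.9 12. ]
turn [-0.003 -0.011  0.001] shift(after turn) [-0.05  0.03  0.04] shift(before) [-0.05  0.03  0.04]
```

View pics/side3.png

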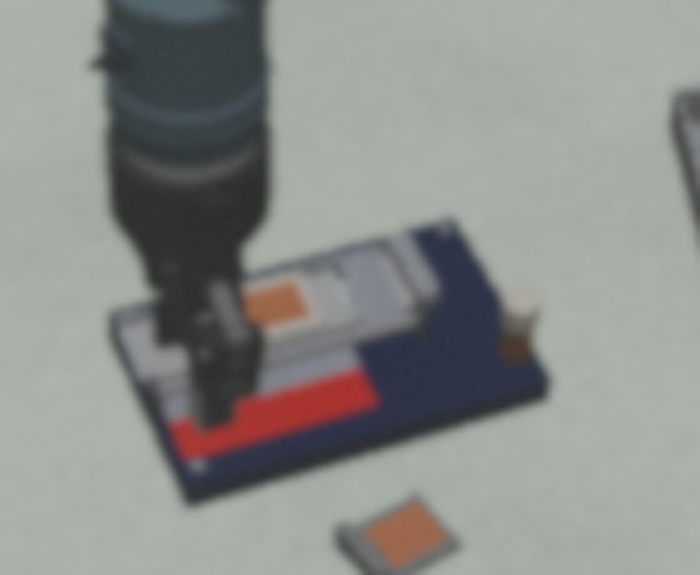

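Emit:
arm_command --rows '[0, 0, 0, 0.16, 0, 0, 60, 0, 0, 0, 0.16, 0, 0, 60, 0, 0, 0, 0.16, 0, 0, 60, 0, 0, 0, 0.16, 0, 0, 60, 0, 0, 0, 0.16, 0, 0, 60, 0, 0, 0, 0.16, 0, 0, 60, 0, 0, 0, 0.16, 0, 0, 60, 0, 0, 0, 0, 0, 0, 60]'

```text
time: 6.0
tcp_pos: [0.5496, -0.1185, 0.0208]
orientation: [[0.958, 0.287, -0.005], [0.287, -0.958, -0.005], [-0.006, 0.003, -1.0]]
force: [-9.8, -4.2, 15.3]
opening: 0.0513
```

```bash
python3 go.py -0.021 0 0.021
python3 - <<'E'
from h import *
for n,(a,b,c,d) in (("side",(170,285,265,405)),):
    im=vision.get_image(n)[a:b,c:d,::-1]; cv2.imwrite(f"pics/{n}4.png",cv2.resize(im,None,fx=5,fy=5,interpolation=cv2.INTER_CUBIC))
E
```

```text
t 6.0 stage pos [-59.   -0.8  20.8] open 51.3 F [-9.8 -4.2 15.3]
turn [ 0.033  0.057 -0.021] shift(after turn) [ 1.52 -0.03 -0.01] shift(before) [ 1.52 -0.04 -0.02]
```

View pics/side4.png

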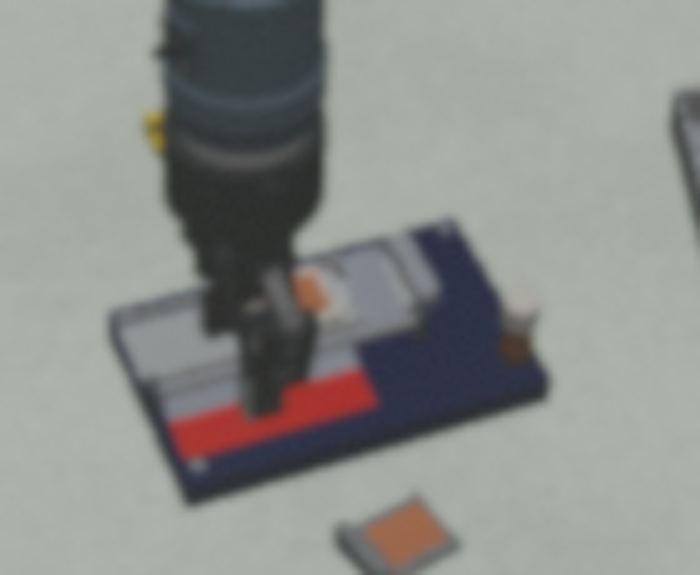

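Emit:
arm_command --rows '[0, 0, 0, 0.16, 0, 0, 60, 0, 0, 0, 0.16, 0, 0, 60, 0, 0, 0, 0, 0, 0, 60]'

```text
time: 6.35
tcp_pos: [0.5574, -0.1163, 0.0208]
orientation: [[0.958, 0.287, -0.004], [0.287, -0.958, -0.005], [-0.006, 0.004, -1.0]]
force: [-9.8, -3.4, 15.2]
opening: 0.0516
```

Emit:
arm_command --rows '[0, 0, 0, 0.16, 0, 0, 60, 0, 0, 0, 0.16, 0, 0, 60, 0, 0, 0, 0.16, 0, 0, 60, 0, 0, 0, 0.16, 0, 0, 60, 0, 0, 0, 0.16, 0, 0, 60, 0, 0, 0, 0, 0, 0, 60]'

```text
time: 6.95
tcp_pos: [0.5767, -0.1106, 0.0209]
orientation: [[0.958, 0.287, -0.004], [0.287, -0.958, -0.005], [-0.005, 0.004, -1.0]]
force: [-8.4, -3.4, 15.4]
opening: 0.0518
```

```bash
python3 go.py -0.021 0 0.021
python3 - <<'E'
from h import *
for n,(a,b,c,d) in (("side",(170,285,265,405)),):
    im=vision.get_image(n)[a:b,c:d,::-1]; cv2.imwrite(f"pics/{n}5.png",cv2.resize(im,None,fx=5,fy=5,interpolation=cv2.INTER_CUBIC))
E
```

```text
t 6.95 stage pos [-30.8  -1.1  20.9] open 51.8 F [-8.4 -3.4 15.4]
turn [ 0.035  0.052 -0.021] shift(after turn) [ 0.39 -0.04 -0.  ] shift(before) [ 0.39 -0.04 -0.01]
```

View pics/side5.png

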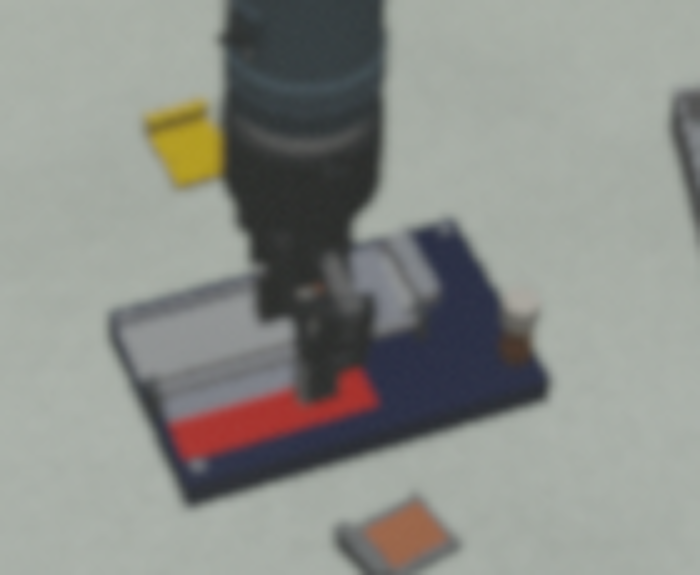

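Emit:
arm_command --rows '[0, 0, 0, 0.12, 0, 0, 60, 0, 0, 0, 0.12, 0, 0, 60, 0, 0, 0, 0, 0, 0, 60]'

```text
time: 7.3
tcp_pos: [0.5823, -0.1089, 0.0209]
orientation: [[0.958, 0.287, -0.004], [0.287, -0.958, -0.005], [-0.006, 0.004, -1.0]]
force: [-10.3, -3.4, 15.8]
opening: 0.0514
```

Emit:
arm_command --rows '[0, 0, 0, 0.04, 0, 0, 60, 0, 0, 0, 0.04, 0, 0, 60, 0, 0, 0, 0, 0, 0, 60]'

```text
time: 7.6
tcp_pos: [0.5823, -0.1089, 0.0208]
orientation: [[0.958, 0.286, -0.008], [0.286, -0.958, -0.006], [-0.009, 0.004, -1.0]]
force: [-13.9, -4.8, 17.9]
opening: 0.0512
```

Emit:
arm_command --rows '[0, 0, 0, 0.04, 0, 0, 60, 0, 0, 0, 0.04, 0, 0, 60, 0, 0, 0, 0, 0, 0, 60]'

```text
time: 7.9
tcp_pos: [0.5824, -0.1089, 0.0207]
orientation: [[0.958, 0.285, -0.011], [0.285, -0.958, -0.008], [-0.013, 0.004, -1.0]]
force: [-17.4, -6.7, 22.4]
opening: 0.0513
```

```bash
python3 go.py -0.021 0 0.021
python3 - <<'E'
from h import *
ims=[]
for n,(a,b,c,d) in (("side",(205,250,300,365)),("top",(150,205,315,380))):
    im=vision.get_image(n); cv2.imwrite(f"pics/full_{n}6.png",im[:,:,::-1]); cv2.imwrite(f"pics/{n}6.png",cv2.resize(im[a:b,c:d,::-1],None,fx=10,fy=10,interpolation=cv2.INTER_CUBIC))
E
```

```text
t 7.9 stage pos [-24.9  -1.   20.7] open 51.3 F [-17.4  -6.7  22.4]
turn [ 0.042  0.122 -0.037] shift(after turn) [ 0.15 -0.04 -0.01] shift(before) [ 0.15 -0.04 -0.01]
```

View pics/side6.png

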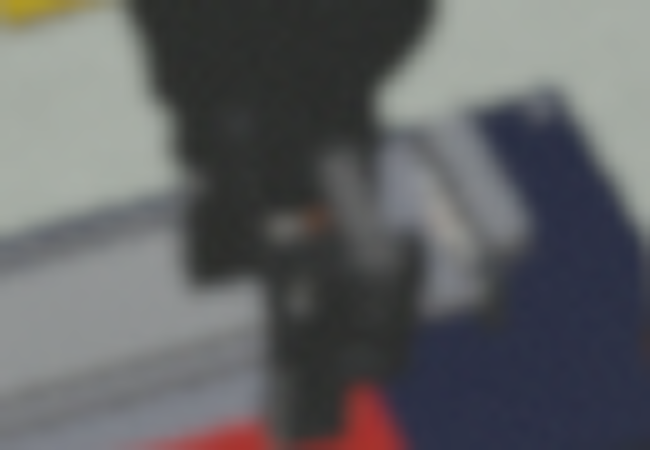

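View pics/top6.png

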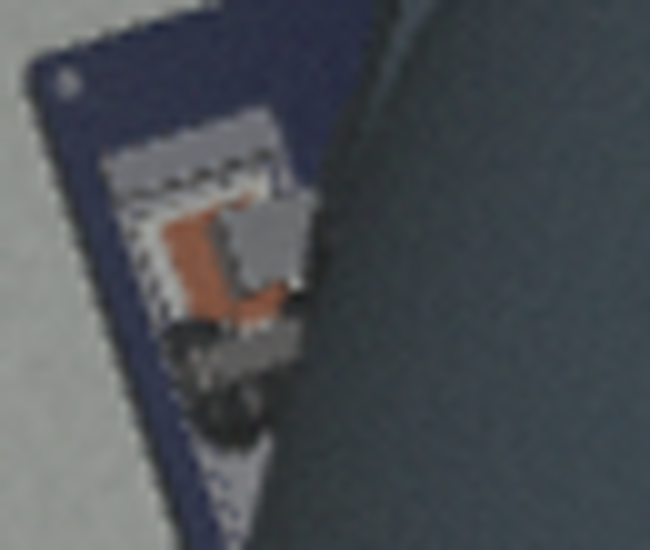

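Run:
```python
from h import *
s=np.load("stage.npy")
im=cv2.imread("pics/top6.png")
for x,z,c in((.04,.03,(0,255,0)),(.04,.026,(0,255,255)),(.035,.026,(255,0,255))):
    q=((proj("top",st2w(s,[[x,.0505,z],[x,.0135,z]]))+.5-[315,150])*10-.5).astype(int); print(q.tolist()); cv2.polylines(im,[q],False,c,1)
xc=.015
q=((proj("top",st2w(s,[[x,.051,.03] for x in(.04,.05)]+[[x,.013,.03] for x in(.05,.04)]))+.5-[315,150])*10-.5).astype(int); cv2.polylines(im,[q],True,(0,0,255),1)
cv2.imwrite("pics/top6b.png",im)
```

```text
[[138, 192], [275, 151]]
[[137, 196], [273, 154]]
[[143, 214], [279, 172]]
```

View pics/top6b.png

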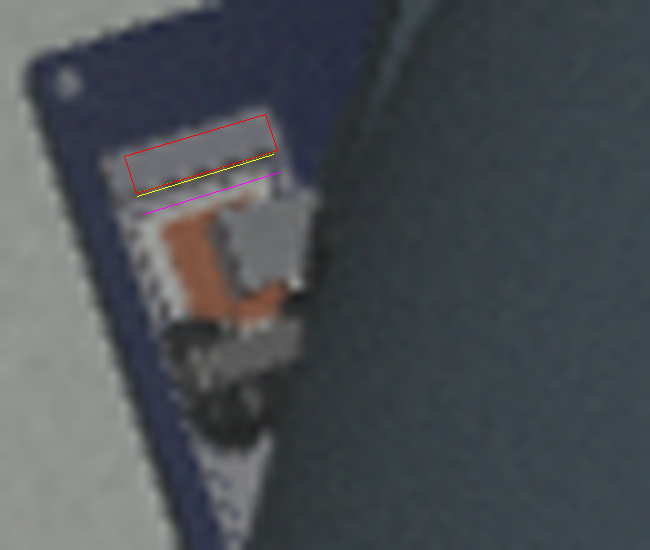

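Run:
```python
from h import *
s=np.load("stage.npy")
a=cv2.imread("pics/top0.png").astype(int);b=cv2.imread("pics/full_top6.png").astype(int)
def back(uv,z):
    f=lambda v:(proj("top",st2w(s,[[v[0],v[1],z]]))[0]-uv)
    return least_squares(f,[0,.03]).x
def grid(im,z=.026):
    xs=np.arange(-.07,.06,.0005);ys=np.array([.036,.038,.040,.042,.044])
    X=np.array([[x,y,z] for x in xs for y in ys]);p=proj("top",st2w(s,X)).astype(np.float32)
    v=[cv2.remap(im[:,:,k].astype(np.float32),p[:,0].reshape(len(xs),-1),p[:,1].reshape(len(xs),-1),cv2.INTER_LINEAR).mean(1) for k in range(3)]
    return xs,v[2],v[0]
for n,im in(("before",a),("after",b)):
    xs,r,bl=grid(im); 
    print(n); print([(round(x*1000),int(R),int(B)) for x,R,B in zip(xs[::4],r[::4],bl[::4])])
    d=r-bl; m=d>d.max()/2; print("copper",xs[m][0],xs[m][-1])
```

```text
before
[(-70, 106, 109), (-68, 106, 109), (-66, 106, 109), (-64, 106, 110), (-62, 103, 106), (-60, 87, 87), (-58, 110, 110), (-56, 130, 130), (-54, 133, 132), (-52, 130, 129), (-50, 130, 129), (-48, 132, 130), (-46, 125, 107), (-44, 116, 76), (-42, 113, 63), (-40, 113, 60), (-38, 113, 59), (-36, 113, 61), (-34, 113, 61), (-32, 113, 61), (-30, 114, 61), (-28, 113, 62), (-26, 114, 63), (-24, 114, 61), (-22, 113, 60), (-20, 113, 61), (-18, 113, 62), (-16, 113, 64), (-14, 120, 89), (-12, 127, 118), (-10, 116, 116), (-8, 108, 110), (-6, 108, 111), (-4, 107, 111), (-2, 108, 111), (0, 108, 111), (2, 104, 107), (4, 99, 102), (6, 101, 104), (8, 104, 107), (10, 106, 109), (12, 105, 108), (14, 107, 110), (16, 107, 109), (18, 106, 109), (20, 104, 107), (22, 105, 108), (24, 103, 106), (26, 102, 104), (28, 105, 108), (30, 106, 110), (32, 107, 110), (34, 107, 110), (36, 107, 110), (38, 95, 98), (40, 79, 80), (42, 91, 95), (44, 95, 101), (46, 95, 101), (48, 94, 100), (50, 93, 100), (52, 80, 90), (54, 56, 69), (56, 45, 63), (58, 43, 61)]
copper -0.044999999999999984 -0.013999999999999957
after
[(-70,
[... 312 characters left out ...]
28, 50, 52), (-26, 40, 42), (-24, 42, 44), (-22, 50, 51), (-20, 55, 56), (-18, 57, 59), (-16, 53, 54), (-14, 59, 59), (-12, 76, 75), (-10, 87, 86), (-8, 90, 90), (-6, 91, 90), (-4, 88, 87), (-2, 76, 76), (0, 74, 68), (2, 79, 62), (4, 98, 61), (6, 116, 63), (8, 120, 66), (10, 121, 68), (12, 122, 68), (14, 123, 68), (16, 122, 69), (18, 121, 68), (20, 122, 67), (22, 122, 68), (24, 121, 68), (26, 121, 68), (28, 124, 67), (30, 131, 80), (32, 142, 119), (34, 141, 136), (36, 127, 128), (38, 109, 112), (40, 91, 92), (42, 104, 108), (44, 108, 115), (46, 108, 115), (48, 108, 116), (50, 108, 115), (52, 92, 103), (54, 62, 79), (56, 49, 71), (58, 47, 70)]
copper 0.0035000000000000586 0.031500000000000083
```

Emit:
arm_command --rows '[0, 0, 0, 0.08, 0, -0.02, 60, 0, 0, 0, 0.08, 0, -0.02, 60, 0, 0, 0, 0, 0, 0, 60]'

```text
time: 8.3
tcp_pos: [0.5867, -0.1072, 0.021]
orientation: [[0.958, 0.287, -0.01], [0.287, -0.958, -0.007], [-0.012, 0.003, -1.0]]
force: [-14.7, -7.7, 16.4]
opening: 0.0514
```

```bash
python3 go.py -0.021 0 0.021
python3 - <<'E'
from h import *
print(bot.get_obs()["wrist_torque"])
im=vision.get_image("top"); cv2.imwrite("pics/full_top7.png",im[:,:,::-1])
cv2.imwrite("pics/top7.png",cv2.resize(im[150:205,315:380,::-1],None,fx=10,fy=10,interpolation=cv2.INTER_CUBIC))
E
```

```text
t 8.3 stage pos [-20.3  -0.7  21. ] open 51.4 F [-14.7  -7.7  16.4]
turn [ 0.032  0.113 -0.02 ] shift(after turn) [-0.03 -0.03  0.  ] shift(before) [-0.03 -0.03  0.  ]
[-1.55236297  2.88103833  0.09969995]
```

View pics/top7.png

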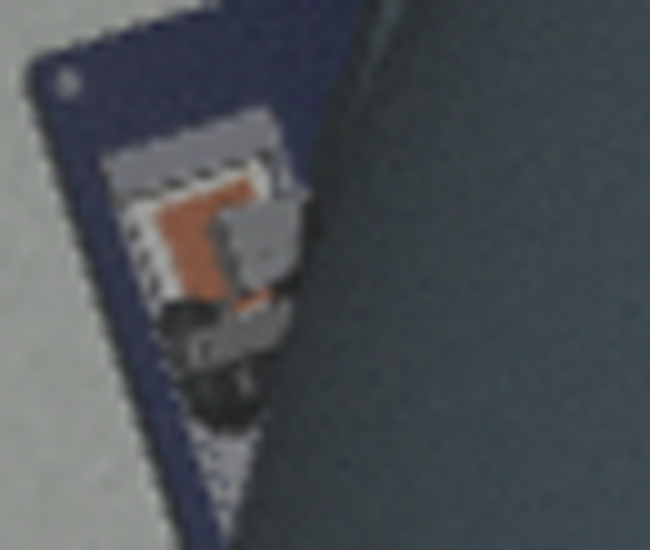

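Emit:
arm_command --rows '[0, 0, 0, 0.06, 0, 0, 60, 0, 0, 0, 0.06, 0, 0, 60, 0, 0, 0, 0, 0, 0, 60]'

```text
time: 8.65
tcp_pos: [0.5868, -0.1072, 0.021]
orientation: [[0.958, 0.286, -0.016], [0.286, -0.958, -0.009], [-0.017, 0.004, -1.0]]
force: [-21.4, -8.7, 22.2]
opening: 0.051
```

```bash
python3 go.py -0.021 0 0.021
python3 - <<'E'
from h import *
s=np.load("stage.npy"); print(bot.get_obs()["wrist_torque"])
im=vision.get_image("top").astype(np.float32)
xs=np.arange(0,.06,.0005);ys=np.array([.036,.038,.040,.042,.044])
p=proj("top",st2w(s,[[x,y,.026] for x in xs for y in ys])).astype(np.float32)
r,b=[cv2.remap(im[:,:,k].copy(),p[:,0].reshape(len(xs),-1),p[:,1].reshape(len(xs),-1),cv2.INTER_LINEAR).mean(1) for k in(0,2)]
d=r-b;m=d>d.max()/2;print("copper front",xs[m][-1])
E
```

```text
t 8.65 stage pos [-20.2  -0.7  21. ] open 51.0 F [-21.4  -8.7  22.2]
turn [ 0.036  0.166 -0.024] shift(after turn) [-0.03 -0.03 -0.  ] shift(before) [-0.03 -0.03 -0.  ]
[-1.97309523  4.19509048  0.22595927]
copper front 0.035500000000000004
```

Emit:
arm_command --rows '[0, 0, 0, -0.12, 0, 0, 60, 0, 0, 0, -0.16, 0, 0, 60, 0, 0, 0, -0.12, 0, 0, 60, 0, 0, 0, 0, 0, 0, 60]'

```text
time: 9.1
tcp_pos: [0.5867, -0.1077, 0.0224]
orientation: [[0.958, 0.288, 0.003], [0.288, -0.958, -0.002], [0.002, 0.003, -1.0]]
force: [-1.8, -0.5, 8.9]
opening: 0.051
```

```bash
python3 go.py -0.021 0 0.021
```

```text
t 9.1 stage pos [-20.4  -1.2  22.4] open 51.0 F [-1.8 -0.5  8.9]
turn [ 0.028 -0.02  -0.007] shift(after turn) [-0.02 -0.05  0.05] shift(before) [-0.02 -0.05  0.05]
```

Emit:
arm_command --rows '[0, 0, 0, -0.16, 0, 0, 60, 0, 0, 0, -0.16, 0, 0, 60, 0, 0, 0, 0, 0, 0, 60]'

```text
time: 9.4
tcp_pos: [0.5824, -0.1095, 0.0234]
orientation: [[0.957, 0.289, 0.009], [0.289, -0.957, -0.001], [0.009, 0.004, -1.0]]
force: [4.3, 2.1, 7.4]
opening: 0.0514
```

Emit:
arm_command --rows '[0, 0, 0, 0, 0, -0.1, 60, 0, 0, 0, 0, 0, -0.2, 60, 0, 0, 0, 0, 0, -0.2, 60, 0, 0, 0, 0, 0, -0.5, 60, 0, 0, 0, 0, 0, -1, 60, 0, 0, 0, 0, 0, -1, 60, 0, 0, 0, 0, 0, -1, 60, 0, 0, 0, 0, 0, -1, 60, 0, 0, 0, -1, 0, -1, 60, 0, 0, 0, -1, 0, -1, 60, 0, 0, 0, -1, 0, 0, 60, 0, 0, 0, -1, 0, 0, 60]'

```text
time: 10.6
tcp_pos: [0.4812, -0.138, 0.197]
orientation: [[0.957, 0.289, 0.001], [0.289, -0.957, -0.001], [0.001, 0.001, -1.0]]
force: [-0.3, 0.0, 0.1]
opening: 0.0513
```

Emit:
arm_command --rows '[0, 0, 0, -1, 0, 0, 60, 0, 0, 0, -1, 0, 0, 60, 0, 0, 0, -1, 0, 0, 60, 0, 0, 0, -1, 0, 0, 60, 0, 0, 0, 0, 0, 0, 60]'

```text
time: 11.1
tcp_pos: [0.3831, -0.1662, 0.1957]
orientation: [[0.958, 0.286, -0.003], [0.286, -0.958, 0.001], [-0.003, -0.002, -1.0]]
force: [0.7, -0.9, -1.0]
opening: 0.0511
```

```bash
python3 go.py -0.021 0 0.021
python3 - <<'E'
from h import *
s=np.load("stage.npy")
for n,(a,b,c,d) in (("side",(180,295,275,415)),("top",(135,240,270,410))):
    im=vision.get_image(n); cv2.imwrite(f"pics/{n}8.png",cv2.resize(im[a:b,c:d,::-1],None,fx=5,fy=5,interpolation=cv2.INTER_CUBIC))
im=im.astype(np.float32)
xs=np.arange(0,.06,.0005);ys=np.array([.038,.040,.042,.044])
p=proj("top",st2w(s,[[x,y,.026] for x in xs for y in ys])).astype(np.float32)
r,b=[cv2.remap(im[:,:,k].copy(),p[:,0].reshape(len(xs),-1),p[:,1].reshape(len(xs),-1),cv2.INTER_LINEAR).mean(1) for k in(0,2)]
d=r-b;m=d>d.max()/2;print("copper",xs[m][0],xs[m][-1])
E
```

```text
t 11.1 stage pos [-232.2    1.6  195.7] open 51.1 F [ 0.7 -0.9 -1. ]
turn [-0.018  0.024 -0.027] shift(after turn) [8.45 0.07 6.99] shift(before) [8.47 0.06 6.97]
copper 0.0035 0.035
```

View pics/side8.png

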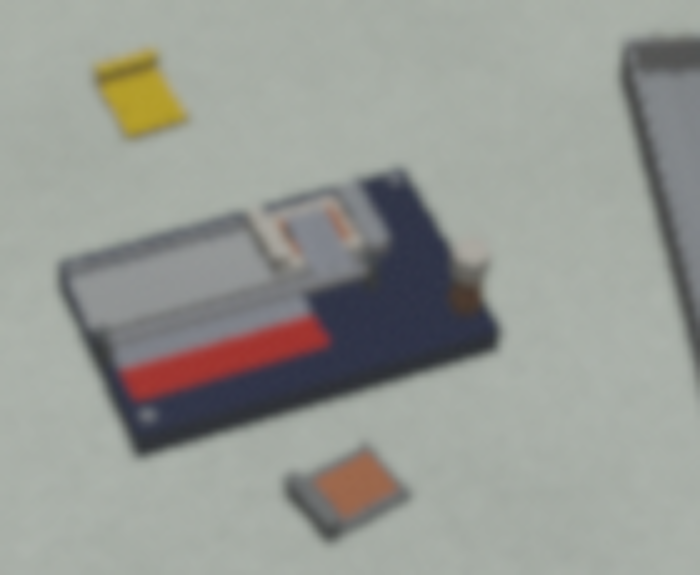

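View pics/top8.png

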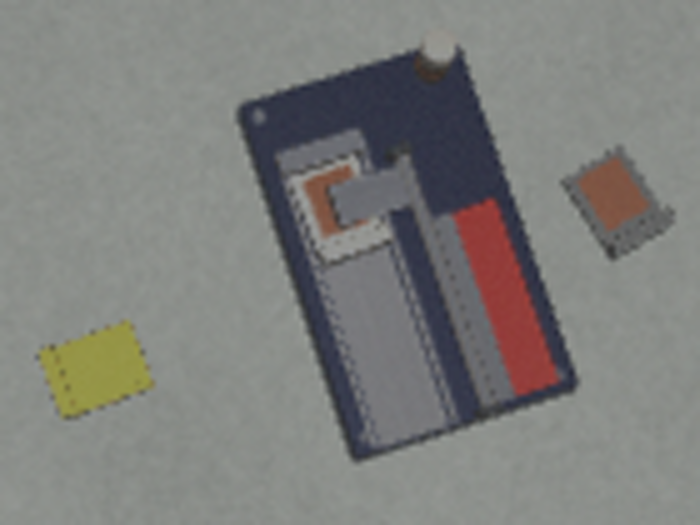

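The side view shows the carrier against the stop (front edge near crop 350,215), with the jaw closed on it and the tab released. The top view agrees (carrier near crop 340,205). The vial, spare and yellow piece have not moved, so I'm handing in.

```bash
python3 -c "
from rig import order
print(order.hand_in())"
```

```text
the job is handed in; nothing more can be done
None
```

The carrier is home against the end stop with the clip closed on it, and the arm is clear. I handed the job in at about 11 s; no verdict came back.

**What I did:** I opened the fingers to 51 mm and set one on the red tab. I pressed it nearly level, which took about 12 N. With the tab held, I slid forward so the other fingertip pushed the white carrier along the lane to the stop. I then backed off about 4 mm, lifted straight up and retreated.

**Last checks:**
- **Carrier position:** the copper moved about 49 mm in the top view. That puts the carrier at about stage x +15 mm, and both pictures show it against the stop.
- **Clip:** the tab is back up and the jaw rests on the plate. I judged this from the pictures only; the clip angle and jaw force could not be measured.
- **Arm and bystanders:** the force reading is about zero. The vial and spare carrier look unmoved, but I did not re-check the beaker, bottle, jar, stopper or screwdriver after the move. The arm did not go near any of them after its approach.

**What disagreed:** the push first stalled about 4 mm short, at roughly stage x +11 mm, and looked like the stop. The top picture suggested otherwise, so I pushed again; it slid on and then stopped firmly. The two cameras also differed by about 2 mm on the stage's position.

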